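# Fit the die sleeve over its pin and hold it down

### The job

One of the three steel sleeves fits the locating pin of the pellet-die base closely: pick out that one, slide it down over the pin until it drops onto the sprung seat, then press it down as far as the seat will go. Finish while still gripping the sleeve and holding it pressed down; leave the other two sleeves, the vial, the petri dish and the screwdriver where they are.

Things in the scene. Friction and masses are not known exactly. Their poses are not given: they have to be found in the camera images.
- sleeve_19: plain steel die sleeve, a round tube standing upright on the bench: 44 mm outside diameter, 50 mm tall, straight through bore of 19 mm, 0.14 to 0.28 kg. Origin at the centre of its underside, z up along the bore. This is the one that fits the 16 mm pin with 1.5 mm to spare all round.
- sleeve_11: plain steel die sleeve, a round tube standing upright on the bench: 44 mm outside diameter, 50 mm tall, straight through bore of 11 mm, 0.2 kg. Origin at the centre of its underside, z up along the bore. Too small for the 16 mm pin.
- sleeve_29: plain steel die sleeve, a round tube standing upright on the bench: 44 mm outside diameter, 50 mm tall, straight through bore of 29 mm, 0.2 kg. Origin at the centre of its underside, z up along the bore. Far too loose for the 16 mm pin.
- die_base: aluminium pellet-die base fixed to the bench: block 96 x 84 x 18 mm (x, y, z), cap screws 5 mm high at its corners, low collar (64 mm outside, 53 inside, top at 22.5 mm), in it the dark sprung seat (50 mm round) and at the centre the upright fixed steel pin, 16 mm diameter. Origin on the bench under the pin; z up. The seat's flat top is 30 mm above the origin at rest, 24 mm when fully down.
- pin_top (a point): centre of the top end of the locating pin, 42 mm above the bench; the pin's edge is chamfered 2 mm. A sleeve with its underside at this height rests on the pin; when dropped on, its underside is 12 mm lower, on the seat.
- seat (a joint): how far the sprung seat is pressed down (m): 0 at rest, 0.006 at its stop. It starts to move at about 3 N, needs about 12 N for the last millimetre, and springs back when let go. The sleeve's own weight hardly moves it.
- vial_0: white vial with a blue cap standing to the left, 30 mm diameter, 52 mm tall, origin under its centre; bystander.
- petri_dish: small white round petri dish, 61 mm diameter, 14 mm high, lying between the sleeves and the die base, origin under its centre; bystander.
- screwdriver: screwdriver 178 mm long, 22 mm thick, lying to the right of the die base, its length along its own y, origin under its middle; bystander.
Not all that is in view belongs to the job. Leave any yellow look-alike of the sleeve_19 alone. Of the things that look like the die_base, take the one that is nearest to the robot's base at the start.

How it is judged (in metres and radians):
On the way, in this order (a step that is already met when the one before it is completed fails the run):
1. the fitting (19 mm bore) sleeve is gripped and lifted clear of the bench (height (world z) of sleeve_19 above 0.02 m and contact force between the fingers and sleeve_19 above 2 N), for 0.2 s.
2. it has dropped over the pin: upright, on the pin's axis, its underside well below the pin's top (z of sleeve_19 in the frame of die_base below 0.034 m and horizontal distance between sleeve_19 and pin_top below 0.004 m and angle between sleeve_19's own z axis and vertical below 0.15 rad), for 0.2 s.
At the end, for the whole second after the job is handed in: The 19 mm sleeve is on the pin (axis within 4 mm, tilt under 0.12 rad), gripped by the fingers (over 4 N) and pressed on the base with over 6 N, so that the seat is at least 4.5 mm of its 6 mm down and the sleeve's underside is below 26.5 mm, at rest and held so through the last second (value of joint seat above 0.0045 m and z of sleeve_19 in the frame of die_base below 0.0265 m and horizontal distance between sleeve_19 and pin_top below 0.004 m and angle between sleeve_19's own z axis and vertical below 0.12 rad and contact force between the fingers and sleeve_19 above 4 N and contact force between sleeve_19 and die_base above 6 N and linear speed of sleeve_19 below 0.02 m/s); the arm keeps its last pose, push and grip.
It fails at once if one of the other sleeves is pushed more than 30 mm from its place or knocked over (distance of any of sleeve_11, sleeve_29 from where it was at the start of the episode above 0.03 m or angle between any of sleeve_11, sleeve_29's own z axis and vertical above 0.5 rad).
It fails at once if the vial, petri dish or screwdriver is pushed more than 30 mm from its place, or the vial is knocked over (distance of any of vial_0, petri_dish, screwdriver from where it was at the start of the episode above 0.03 m or angle between vial_0's own z axis and vertical above 0.5 rad).
It also fails if it takes over 42 s, if anything falls off the work surface, if the arm or the gripper's body presses on something with over 40 N, if the wrist force passes 120 N, or if a joint passes its speed limit or range.

### The arm

A 7-joint arm with a two-finger parallel gripper is mounted at the origin on a cart in front of the work surface, level with it; the furniture and walls round the work are solid. World frame = base frame: x ahead of the robot, y to its left, z up, the work surface at z = 0. Lengths are in m, angles in degrees, forces in N, time in s.
With the tool pointing down it reaches from about 0.425 to 0.875 m from the base axis. Payload 4.7 kg.
Tool frame: the origin (TCP) lies between the finger pads; the fingertips stand robot.tip_reach ahead of it and the grasp point (between the pads) lies 11 mm behind it (robot.tip_reach is the distance from the TCP to the fingertips, in m); z points along the fingers, y is the line along which they close (so a half turn about z gives the same grasp; the last joint's range is limited). The gripper opens to 85 mm and grips with 20 to 120 N. Pads are 22 mm wide; open, the fingers measure 114 mm over their backs; the gripper's body (76 mm by 85 mm) begins 54 mm behind the grasp point. The pads swing forward as they close: fully open they stand 13 mm farther back than shut.
Start: joints at [73.803, 18.392, -4.016, 83.108, 1.295, 78.541, -3.26], TCP at [0.19, -0.622, 0.239] pointing down, gripper open.
Joint ranges: [-163.93, 163.93], [-17.29, 119.83], [-79.2, 71.16], [3.27, 140.29], [-89.18, 269.18], [5.43, 117.66], [-154.24, 154.24]. Speed limits (degrees/s): [147.25, 147.25, 180, 180, 180, 180, 180].

### API

Orientations are given as a 3x3 rotation matrix whose columns are the frame's x, y, z axes.
In Python, from rig import robot, viewer, job_done gives the robot as it stands.
- The arm moves only by the tool arm_command, never from a script. Its argument "moves" is a list of rows, each a list of 7 numbers: the finger opening in mm, from 0 to 85.4, then the shift along the tool's x, y, z in mm, then the turn, a rotation vector about the tool's x, y, z in rad. In form: [[jaw, tx, ty, tz, ax, ay, az], ...]. A call has 1 to 8 rows; each row is the pose to reach, as a shift and turn from the pose commanded when the call began, along the tool's axes at that moment; what a row does not reach only later rows make up. A row lasts 1/8 s, in which the tool goes at most 62.5 mm and 10.7 degrees, less where a joint would pass 70% of its speed; a pose out of reach is approached as far as the arm can. A call with a gripper value outside its range is refused whole. The fingers move at their own pace and stop on an object; the grip force is fixed at half the most. Time passes only in rows, so rows that repeat a pose let the fingers close. It gives the time, the measured TCP pose, the force, the opening and the grip force at its end, in the units of the state.
- robot.read_state(): the state, without advancing time (a new reading comes with each control period).
- viewer.get_image(name): name is "scene" or "side" or "wrist"; returns (picture, depth): 400x640x3 uint8, red, green, blue; 400x640 float32, m along the optical axis (not along the pixel's ray), 0 where there is no reading.
- viewer.calibration(name): a dict with "mtx" (3x3 intrinsics, pixels), "rvec" (rotation vector, rad) and "tvec" (3), from world to camera coordinates, as OpenCV has them. Camera axes: x right, y down, z forward; pixel columns grow to the right and rows downward; lengths in m; the calibration is good to about 2 mm. A picture is of the moment at which its call begins: read the wrist's pose just before it. calibration takes no time and is no camera call; for the wrist camera it gives the pose at the moment of the call.
- job_done(): hands the job in; it is judged then, once.
The state is a dict: "clock": time; "qpos": joint angles; "qvel": joint speeds; "joint_torque": joint torques, N m; "tool_pos": TCP position; "orientation": TCP orientation; "ft_force": force on the tool from outside, world axes, zero at the start; "moment": the same for the moment, N m; "gripper_width": finger opening in m; "grip_force": force on a finger pad.
Only numpy, scipy, OpenCV 4.12 (cv2) and the standard library are available. Lean on these libraries where they do the work, as an engineer would, in place of code of your own. Each camera call takes 0.05 s, during which the arm holds its last target. There are 200 camera calls.

## Working session

There is one attempt and no reset: what is moved stays moved. The work goes in short steps, Python scripts to look and compute and a tool call to move; the robot and the scene stay as the last step left them, time stands still between calls to the robot, and variables do not carry over. Pictures are saved under pics/ and viewed, at most 10 in all, crops included, and the job is handed in when it is done.

Besides the shell and the picture viewer there is one more tool, called after "Call:" as name(argument=value, ...) on one line, values as JSON. arm_command: Moves the arm, as the interface text tells. Its arguments: {"type":"object","properties":{"moves":{"type":"array"}},"required":["moves"]}

```bash
mkdir -p pics
cat > h.py <<'E'
import numpy as np, cv2
from rig import robot, viewer, job_done
def cam(n):
    c=viewer.calibration(n); R=cv2.Rodrigues(np.array(c['rvec'],float))[0]; return np.array(c['mtx'],float),R,np.array(c['tvec'],float).ravel()
def plane(c,u,v,z):
    K,R,t=c; d=R.T@np.linalg.solve(K,[u,v,1]); o=-R.T@t; return o+d*(z-o[2])/d[2]
def proj(c,p):
    K,R,t=c; q=K@(R@np.array(p)+t); return q[:2]/q[2]
def cloud(c,D):
    K,R,t=c; v,u=np.mgrid[:D.shape[0],:D.shape[1]]
    P=np.stack([(u-K[0,2])/K[0,0]*D,(v-K[1,2])/K[1,1]*D,D],-1); return (P-t)@R
def save(n,im): cv2.imwrite('pics/'+n,im[...,::-1])
E
python3 - <<'E'
from h import *
print(robot.tip_reach, robot.read_state())
for n in ('scene','side'):
    c=cam(n); im,D=viewer.get_image(n); save(n+'0.png',im); np.savez(n+'0.npz',im=im,D=D); print(n,-c[1].T@c[2],c[0][0,0],c[1][2])
E
```

```text
0.008 {'clock': 0.0, 'qpos': array([73.80061684, 18.44028854, -4.01652761, 83.17657919,  1.29494397,
       78.53959255, -3.25932431]), 'qvel': array([ 0.09363531,  0.14563148,  0.0071289 , -0.05211029,  0.09270808,
       -0.12126754,  0.02585591]), 'joint_torque': array([-4.27370214e-04, -4.93576670e+01, -3.82885532e-01, -3.14333725e+01,
        1.27362023e-02,  1.14672285e-02, -1.50814128e-05]), 'tool_pos': array([ 0.18992892, -0.6210793 ,  0.23819499]), 'orientation': array([[ 9.56249700e-01,  2.92550983e-01, -6.57893883e-04],
       [ 2.92551708e-01, -9.56247957e-01,  1.82859213e-03],
       [-9.41532554e-05, -1.94105866e-03, -9.99998112e-01]]), 'ft_force': array([-0.04452243, -0.41304543, -0.1052921 ]), 'moment': array([-0.01433981, -0.02636844,  0.00096055]), 'grip_force': 0.0, 'gripper_width': 0.08568374630624019}
scene [-0.67544198 -0.75537988  1.31907036] 470.53862781074093 [ 0.64197185  0.33574874 -0.68930758]
side [0.32161443 1.03607005 0.93493634] 401.81231608782633 [ 0.0959879  -0.80196339 -0.58961093]
```

View pics/scene0.png

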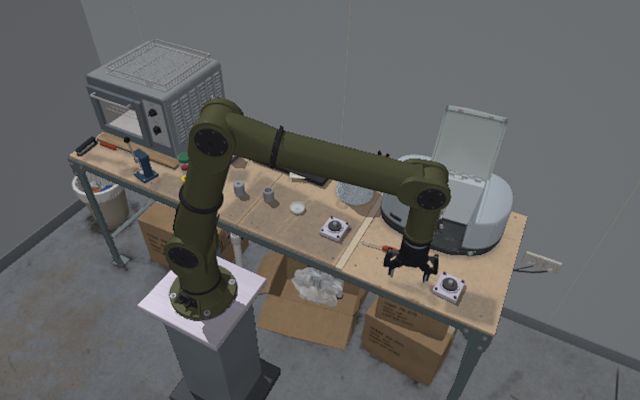

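View pics/side0.png

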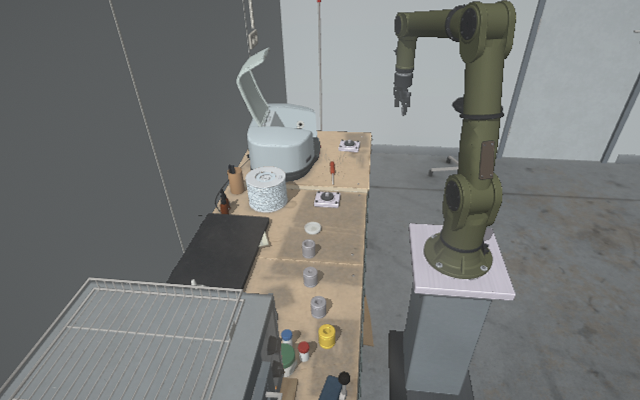

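The scene view shows two die bases, at about (335,229) and (449,287), and a screwdriver at (378,247). The side view shows three grey sleeves at about (309,248), (310,277) and (318,307), a yellow look-alike at (327,336), the dish at (313,228), and the bases at (327,198) and (348,146). I'll measure these and crop the sleeves.

Run:
```python
from h import *
s=cam('side'); c=cam('scene')
for n,u,v,z in [('sA',309,243,.05),('sB',310,271,.05),('sC',318,300,.05),('yel',327,328,.05),('dish',313,226,.014),('base1',327,194,.042),('base2',348,141,.042),('vial',287,336,.05),('redcap',304,346,.05)]:
    p=plane(s,u,v,z); print(n,p.round(3),proj(c,p).round(0), np.hypot(p[0],p[1]).round(3))
for n,u,v in [('b1',335,226),('b2',450,284)]: print(n,plane(c,u,v,.042).round(3))
im=np.load('side0.npz')['im'][180:360,255:365]; a=cv2.resize(im,None,fx=3.3,fy=3.3,interpolation=cv2.INTER_CUBIC)
b=np.load('scene0.npz')['im'][170:250,225:355]; b=cv2.resize(b,None,fx=3.3,fy=3.3,interpolation=cv2.INTER_CUBIC)
o=np.zeros((600,800,3),np.uint8); o[:a.shape[0],:a.shape[1]]=a; o[:b.shape[0],365:365+b.shape[1]]=b[:,:435]; save('crop1.png',o)
```

```text
sA [0.495 0.046 0.05 ] [268. 190.] 0.497
sB [0.473 0.173 0.05 ] [238. 183.] 0.504
sC [0.435 0.284 0.05 ] [211. 180.] 0.519
yel [0.399 0.375 0.05 ] [188. 178.] 0.548
dish [ 0.501 -0.088  0.014] [298. 206.] 0.508
base1 [ 0.467 -0.257  0.042] [332. 221.] 0.533
base2 [ 0.415 -0.716  0.042] [447. 278.] 0.828
vial [0.5  0.41 0.05] [196. 162.] 0.647
redcap [0.451 0.435 0.05 ] [184. 166.] 0.627
b1 [ 0.45  -0.277  0.042]
b2 [ 0.393 -0.732  0.042]
```

View pics/crop1.png

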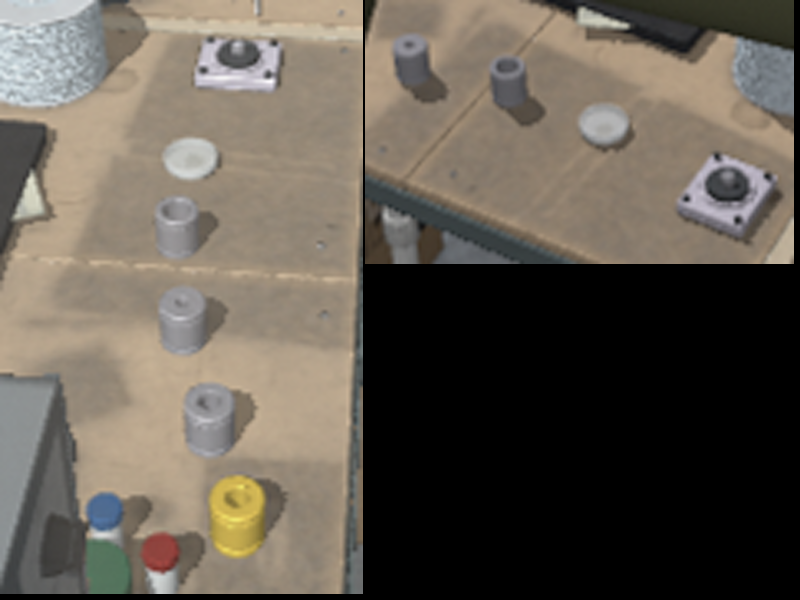

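The sleeves in the side view, by apparent bore, are A (309,243) with the widest bore (29), B (310,271) with the smallest (11), and C (318,300) with the middle one (19). The yellow one at (327,328) is the decoy, so the target is C at about (0.435, 0.284). Base 1 is 0.53 m from the robot and base 2 is 0.83 m, so I use base 1. I'll pass over base 1 on the way and measure it with the wrist camera.

Call:
arm_command(moves=[[85,46,-32,0,0,0,-0.1],[85,92,-63,0,0,0,-0.2],[85,138,-95,0,0,0,-0.3],[85,184,-126,0,0,0,-0.4],[85,230,-158,0,0,0,-0.5],[85,276,-190,0,0,0,-0.6],[85,322,-221,0,0,0,-0.7],[85,365,-250,0,0,0,-0.8]])

```text
clock: 1.1
tool_pos: [0.4668, -0.274, 0.2391]
orientation: [[0.453, 0.891, -0.0], [0.891, -0.453, -0.0], [-0.0, -0.0, -1.0]]
ft_force: [0.4, 0.2, 0.5]
gripper_width: 0.0851
grip_force: 0.0
```

Run:
```python
from h import *
s=robot.read_state(); c=cam('wrist'); im,D=viewer.get_image('wrist'); save('w1.png',im); np.savez('w1.npz',im=im,D=D)
print(s['tool_pos'],s['orientation'].round(3),s['qpos'].round(1),s['qvel'].round(1)); print(-c[1].T@c[2],c[1].round(3),c[0][0,0]); print(proj(c,(.46,-.267,.042)))
```

```text
[ 0.46679975 -0.27396151  0.2391025 ] [[ 0.453  0.891 -0.   ]
 [ 0.891 -0.453 -0.   ]
 [-0.    -0.    -1.   ]] [ 51.2   6.5 -25.3  97.9   2.9  76.2  -1.7] [-24.9   7.4 -21.4  -6.5   5.4   0.6  -1.7]
[ 0.49981866 -0.20857909  0.3739739 ] [[ 0.892 -0.452 -0.001]
 [-0.432 -0.854  0.288]
 [-0.132 -0.257 -0.958]] 359.207117150125
[307.2599105 163.4524636]
```

View pics/w1.png

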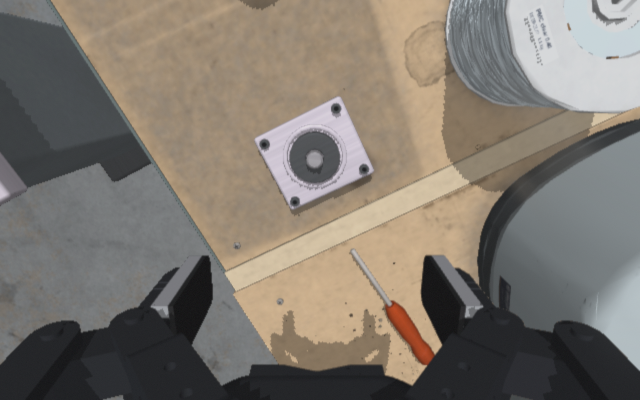

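The wrist view shows the base with its pin top at about (315,158). The screwdriver, from (352,250) to (420,350), is clear of it. Next, move over to the sleeve.

```bash
cat >> h.py <<'E'
def circ(c,im,u,v,z,win,lo,hi,dark=False):
    g=im.astype(int).mean(2)[v-win:v+win,u-win:u+win]; m=((g>lo)&(g<hi)).astype(np.uint8)
    n,l,st,ce=cv2.connectedComponentsWithStats(m); k=l[win,win]
    cn=cv2.findContours((l==k).astype(np.uint8),cv2.RETR_EXTERNAL,cv2.CHAIN_APPROX_NONE)[0][0]
    (x,y),(a,b),_=cv2.fitEllipse(cn); return (x+u-win,y+v-win),(a,b),plane(c,x+u-win,y+v-win,z)
E
python3 - <<'E'
from h import *
f=np.load('w1.npz'); im=f['im']; D=f['D']; c=cam('wrist'); print(robot.read_state()['tool_pos'])
g=im.astype(int).mean(2); print(g[158,280:350].astype(int))
for th in (85,100,115): print(circ(c,im,315,158,.042,20,th,256))
print(circ(c,im,305,152,.03,45,0,75))
P=cloud(c,D); print(P[158,315],P[158,300])
E
```

```text
[ 0.47189532 -0.26594879  0.23932486]
[205 205 202 189 201 204 193 145 188 134  88  83  84  85  85  85  85  84
  82  83  83  82  83  82  79  70  92 140 150 156 157 157 157 157 156 155
 156 155 155 153 145 135 115  69  80  83  84  84  82  82  82  82  82  82
  83  83  83  83  83 104 181 192 170 197 199 195 184 205 207 206]
((314.16320419311523, 158.61044883728027), (17.05836296081543, 17.868196487426758), array([ 0.47360747, -0.25695566,  0.042     ]))
((314.1878356933594, 158.52836227416992), (15.965023040771484, 17.327863693237305), array([ 0.47366269, -0.25689581,  0.042     ]))
((314.26184463500977, 158.8053379058838), (15.281624794006348, 15.861771583557129), array([ 0.47360875, -0.25716267,  0.042     ]))
((304.4704246520996, 151.5463409423828), (105.06803894042969, 105.38213348388672), array([ 0.46716832, -0.24865104,  0.03      ]))
[ 0.47470621 -0.25651434  0.04358048] [ 0.46069982 -0.25206864  0.03212956]
```

Call:
arm_command(moves=[[85,54,-31,0,0,0,-0.11],[85,108,-62,0,0,0,-0.22],[85,162,-93,0,0,0,-0.33],[85,216,-124,0,0,0,-0.44],[85,270,-155,0,0,0,-0.55],[85,324,-186,0,0,0,-0.66],[85,378,-217,0,0,0,-0.77],[85,432,-248,0,0,0,-0.86]])

```text
clock: 2.15
tool_pos: [0.4421, 0.2232, 0.2393]
orientation: [[-0.378, 0.926, 0.001], [0.926, 0.378, -0.001], [-0.001, 0.001, -1.0]]
ft_force: [1.4, 0.3, -0.5]
gripper_width: 0.0849
grip_force: 0.0
```

Run:
```python
from h import *
s=robot.read_state(); c=cam('wrist'); im,D=viewer.get_image('wrist'); save('w2.png',im); np.savez('w2.npz',im=im,D=D,K=c[0],R=c[1],t=c[2])
print(s['tool_pos'],s['orientation'].round(3),s['qpos'].round(1),s['qvel'].round(1)); print(proj(c,(.435,.284,.05)))
```

```text
[0.44214042 0.22316962 0.23931523] [[-0.378  0.926  0.001]
 [ 0.926  0.378 -0.001]
 [-0.001  0.001 -1.   ]] [ 25.    2.  -55.3 103.    1.8  75.8  -8.5] [-34.9  36.4 -37.9 -22.2  29.5   0.3 -39.2]
[335.73222215 103.00471868]
```

View pics/w2.png

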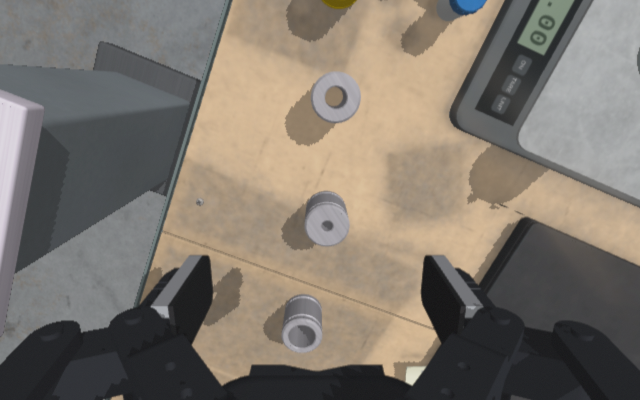

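The wrist view shows sleeve C at (336,97) with a mid-size bore, B at (327,220) with a small bore, and A at (302,330) with a wide bore. C is confirmed as the 19 mm sleeve. Now I'll refine its position.

```bash
cat >> h.py <<'E'
def topcirc(c,D,x,y,z,r=.04,tol=.006):
    P=cloud(c,D); m=(np.abs(P[...,2]-z)<tol)&(np.hypot(P[...,0]-x,P[...,1]-y)<r)&(D>0)
    q=P[m]; cc,rr=cv2.minEnclosingCircle(q[:,:2].astype(np.float32)*1000); return len(q),np.array(cc),rr,np.median(q[:,2])
def totool(s,p): return (s['orientation'].T@(np.array(p)-s['tool_pos'])*1000).round(1)
E
python3 - <<'E'
from h import *
f=np.load('w2.npz'); im=f['im']; c=(f['K'],f['R'],f['t'])
print(topcirc(c,f['D'],.435,.284,.05))
hsv=im.astype(int); gray=(hsv.max(2)-hsv.min(2)<22)&(hsv.mean(2)>120)
l=cv2.connectedComponents(gray.astype(np.uint8))[1]; k=l[97,318]; m=(l==k)
cn,h=cv2.findContours(m.astype(np.uint8),cv2.RETR_CCOMP,cv2.CHAIN_APPROX_NONE)
for q in cn:
    if len(q)>20:
        e=cv2.fitEllipse(q); print(e, plane(c,*e[0],.05))
s=robot.read_state(); print(s['tool_pos'],s['qvel'].round(1))
E
```

```text
(1667, array([432.78433228, 288.52520752]), 21.967845916748047, np.float64(0.050021176968811025))
((335.70758056640625, 96.27862548828125), (48.21391296386719, 50.066654205322266), 164.2796173095703) [0.43274094 0.2892185  0.05      ]
((335.83642578125, 96.92252349853516), (22.808177947998047, 23.31936264038086), 25.804035186767578) [0.43305815 0.28876311 0.05      ]
[0.43961445 0.23314839 0.24000904] [ 1.8 -3.8  2.2  2.3 -4.6  2.2  7.1]
```

Call:
arm_command(moves=[[85,27,7,30,0,0,0],[85,54,15,70,0,0,0],[85,54,15,110,0,0,0],[85,54,15,140,0,0,0],[85,54,15,140,0,0,0],[85,54,15,140,0,0,0]])

```text
clock: 2.95
tool_pos: [0.4367, 0.2777, 0.1003]
orientation: [[-0.376, 0.927, 0.001], [0.927, 0.376, 0.001], [0.0, 0.001, -1.0]]
ft_force: [-0.9, 0.3, -0.1]
gripper_width: 0.0853
grip_force: 0.0
```

Run:
```python
from h import *
s=robot.read_state(); c=cam('wrist'); im,D=viewer.get_image('wrist'); save('w3.png',im)
t=topcirc(c,D,.433,.289,.05); print(t)
print(s['tool_pos'],s['qpos'].round(1),s['qvel'].round(1),totool(s,(.4328,.2886,.022)), totool(s,(*t[1]/1000,.022)), proj(c,(.433,.289,.05)))
```

```text
(4100, array([433.01004028, 288.38690186]), 22.17008399963379, np.float64(0.05004293212918791))
[0.43670993 0.27766427 0.10030258] [ 14.7  16.6 -56.  109.7  15.7  61.7 -25.7] [ 0.2 -0.8 -0.4 -0.8  0.1 -0.1 -0.1] [11.6  0.4 78.3] [11.3  0.5 78.3] [318.36512645 204.34894308]
```

Call:
arm_command(moves=[[85,11.5,0.5,0,0,0,0],[85,11.5,0.5,25,0,0,0],[85,11.5,0.5,50,0,0,0],[85,11.5,0.5,68,0,0,0],[85,11.5,0.5,78,0,0,0],[85,11.5,0.5,78,0,0,0],[40,11.5,0.5,78,0,0,0],[40,11.5,0.5,78,0,0,0]])

```text
clock: 4.0
tool_pos: [0.4327, 0.2886, 0.022]
orientation: [[-0.376, 0.926, 0.001], [0.926, 0.376, 0.0], [-0.0, 0.001, -1.0]]
ft_force: [0.1, 0.5, 0.1]
gripper_width: 0.0512
grip_force: 0.0
```

Call:
arm_command(moves=[[35,0,0,0,0,0,0],[35,0,0,0,0,0,0],[35,0,0,0,0,0,0],[35,0,0,0,0,0,0]])

```text
clock: 4.5
tool_pos: [0.4329, 0.2886, 0.0223]
orientation: [[-0.376, 0.926, 0.002], [0.926, 0.376, 0.0], [-0.0, 0.001, -1.0]]
ft_force: [-0.5, -0.9, 5.4]
gripper_width: 0.0429
grip_force: 60.5
```

Call:
arm_command(moves=[[35,0,0,-20,0,0,0],[35,0,0,-50,0,0,0],[35,0,0,-90,0,0,0],[35,0,0,-125,0,0,0],[35,0,0,-150,0,0,0],[35,0,0,-150,0,0,0],[35,0,0,-150,0,0,0]])

```text
clock: 5.38
tool_pos: [0.4316, 0.2877, 0.1705]
orientation: [[-0.376, 0.926, -0.001], [0.926, 0.376, -0.001], [-0.001, -0.001, -1.0]]
ft_force: [-0.9, -0.5, -3.1]
gripper_width: 0.043
grip_force: 61.5
```

Run:
```python
from h import *
s=robot.read_state(); print(s['tool_pos'],s['grip_force'],s['ft_force'],s['gripper_width'],s['qpos'].round(1))
print(totool(s,(.468,-.235,.172)))
```

```text
[0.43164827 0.28772436 0.17052405] 61.46530034020543 [-0.85478251 -0.4652385  -3.14719831] 0.04303829982062678 [ 17.1  11.7 -58.8 105.1  10.7  69.2 -22.9]
[-498.  -163.1   -0.9]
```

Call:
arm_command(moves=[[35,-40,-13,0,0,0,0.1],[35,-98,-32,0,0,0,0.2],[35,-156,-51,0,0,0,0.3],[35,-214,-70,0,0,0,0.4],[35,-272,-89,0,0,0,0.5],[35,-330,-108,0,0,0,0.6],[35,-388,-127,0,0,0,0.7],[35,-446,-146,0,0,0,0.8]])

```text
clock: 6.38
tool_pos: [0.4638, -0.1813, 0.1697]
orientation: [[0.405, 0.914, -0.002], [0.914, -0.405, 0.001], [0.0, -0.002, -1.0]]
ft_force: [0.6, 0.0, -2.5]
gripper_width: 0.0429
grip_force: 61.5
```

Call:
arm_command(moves=[[35,0,0,0,0,0,0],[35,0,0,0,0,0,0],[35,0,0,0,0,0,0],[35,0,0,0,0,0,0]])

```text
clock: 6.88
tool_pos: [0.465, -0.1785, 0.1712]
orientation: [[0.4, 0.917, -0.0], [0.917, -0.4, -0.0], [-0.0, -0.0, -1.0]]
ft_force: [0.5, 0.1, -2.3]
gripper_width: 0.043
grip_force: 61.6
```

Run:
```python
from h import *
s=robot.read_state(); c=cam('wrist'); im,D=viewer.get_image('wrist'); save('w4.png',im); np.savez('w4.npz',im=im,D=D,K=c[0],R=c[1],t=c[2])
print(s['tool_pos'],s['orientation'].round(3),s['grip_force'],s['qvel'].round(1)); print(proj(c,(.468,-.265,.042)))
```

```text
[ 0.46497641 -0.17852033  0.17119131] [[ 0.4    0.917 -0.   ]
 [ 0.917 -0.4   -0.   ]
 [-0.    -0.    -1.   ]] 61.56589647755027 [ 0.2 -0.1  0.4 -0.2  0.1 -0.1 -0. ]
[362.16846467 277.17955468]
```

View pics/w4.png

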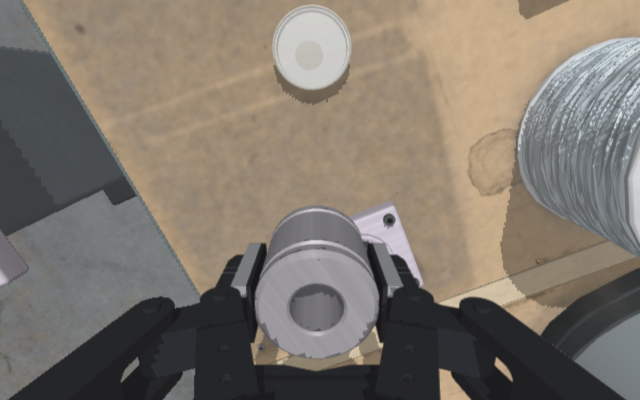

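The wrist view shows the sleeve held upright, with its bore at (317,310), hiding most of the base; the dish at (312,47) is clear. I'll pass beyond the base so the camera sees the pin.

Call:
arm_command(moves=[[35,-30,8,0,0,0,0],[35,-75,20,0,0,0,0],[35,-120,31,0,0,0,0],[35,-153,38,0,0,0,0],[35,-153,38,0,0,0,0],[35,-153,38,0,0,0,0],[35,-153,38,0,0,0,0]])

```text
clock: 7.8
tool_pos: [0.4389, -0.3336, 0.1715]
orientation: [[0.4, 0.917, 0.0], [0.917, -0.4, 0.0], [0.0, 0.0, -1.0]]
ft_force: [-0.7, -0.3, -2.3]
gripper_width: 0.0429
grip_force: 61.6
```

Run:
```python
from h import *
s=robot.read_state(); c=cam('wrist'); im,D=viewer.get_image('wrist'); save('w5.png',im); np.savez('w5.npz',im=im,D=D,K=c[0],R=c[1],t=c[2])
s2=robot.read_state(); print(s['tool_pos'],s2['tool_pos'],s['orientation'].round(3)); p=proj(c,(.468,-.265,.042)); print(p)
P=cloud(c,D)
m=(abs(P[...,2]-.042)<.003)&(np.hypot(P[...,0]-.468,P[...,1]+.265)<.03)
l=cv2.connectedComponents(m.astype(np.uint8))[1]
if m.sum():
    print(m.sum(),P[m].mean(0)); u,v=np.argwhere(m).mean(0)[::-1].round().astype(int); print(u,v)
    for th in (90,100,115): print(circ(c,im,u,v,.042,25,th,256))
    print(topcirc(c,D,.468,-.265,.042,.02,.003))
m=(abs(P[...,2]-.0225)<.002)&(np.hypot(P[...,0]-.468,P[...,1]+.265)<.04)
print('collar',m.sum(),cv2.minEnclosingCircle((P[m][:,:2]*1000).astype(np.float32)))
# held sleeve top
z=s['tool_pos'][2]+.028; print('sleeve',topcirc(c,D,s['tool_pos'][0],s['tool_pos'][1],z,.03,.004))
```

```text
[ 0.43888041 -0.3336468   0.17146485] [ 0.43880846 -0.33384007  0.17148949] [[ 0.4    0.917  0.   ]
 [ 0.917 -0.4    0.   ]
 [ 0.     0.    -1.   ]]
[316.1482302   83.79893334]
394 [ 0.46728833 -0.26699676  0.04178106]
316 87
((np.float64(316.32874488830566), np.float64(86.79753875732422)), (21.67890739440918, 22.471813201904297), array([ 0.46731007, -0.26690516,  0.042     ]))
((np.float64(316.31872940063477), np.float64(86.65229225158691)), (21.315187454223633, 21.823020935058594), array([ 0.46734274, -0.26681232,  0.042     ]))
((np.float64(316.3381175994873), np.float64(86.02366638183594)), (19.990966796875, 20.9782772064209), array([ 0.46752461, -0.26642837,  0.042     ]))
(394, array([ 467.21835327, -267.09545898]), 7.797741413116455, np.float64(0.04182010411422834))
collar 1508 ((471.2204284667969, -265.05804443359375), 36.00992965698242)
sleeve (10626, array([ 441.0244751 , -328.68002319]), 28.45632553100586, np.float64(0.1992890157994317))
```

View pics/w5.png

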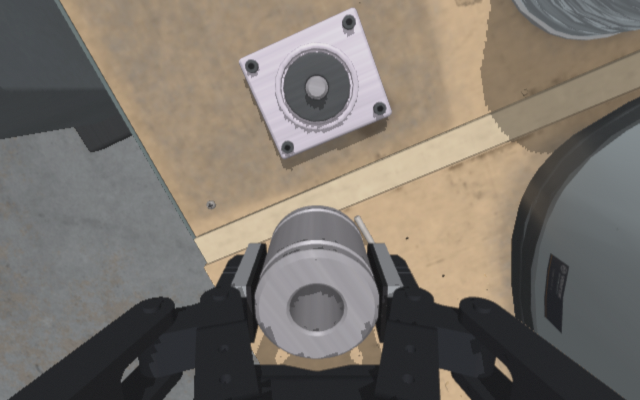

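The wrist view shows the pin top at (316,87) and the held sleeve's bore at (317,310). I'll measure the bore with the same camera, so that the calibration error partly cancels.

Run:
```python
from h import *
f=np.load('w5.npz'); im=f['im']; c=(f['K'],f['R'],f['t']); s=robot.read_state()
P=cloud(c,f['D'])
# rim of bore: fit circles on top face points
m=(abs(P[...,2]-.1995)<.003).astype(np.uint8); m[:250]=0;m[:,:245]=0;m[:,388:]=0
print('ztop',np.median(P[m>0][:,2]))
l=cv2.connectedComponents(m)[1]; k=l[340,317]; mm=(l==k).astype(np.uint8)
cn,h=cv2.findContours(mm,cv2.RETR_CCOMP,cv2.CHAIN_APPROX_NONE)
for q in cn:
    if len(q)>40:
        e=cv2.fitEllipse(q); p=plane(c,*e[0],.1995); print(len(q),e,p,totool(s,p))
g=im.astype(int).mean(2); print(g[310,240:395:2].astype(int)); print(g[255:370:2,317].astype(int))
print(totool(s,(.4673,-.2669,.1715)), s['tool_pos'])
```

```text
ztop 0.19927210037371546
527 ((316.201416015625, 302.86065673828125), (107.57831573486328, 136.81219482421875), 90.23890686035156) [ 0.43940568 -0.331537    0.1995    ] [  2.3  -0.4 -28. ]
160 ((316.4178771972656, 305.42291259765625), (44.6375617980957, 54.33408737182617), 90.5575180053711) [ 0.4390713 -0.3324917  0.1995   ] [  1.3  -0.3 -28. ]
[ 39  38  27  26  33  40  31  41 126 136 157 158 157 157 156 158 159 157
 155 155 156 156 156 145 129  84  87  94 100 105 108 111 114 116 117 117
 118 118 121 120 120 119 116 115 115 112 107 105 103  98  90  80 134 140
 161 163 163 159 157 156 156 154 153 153 155 155 156 149 131  71  21  34
  33  29  26  31  39  38]
[175 170 159 163 164 163 161 160 161 161 161 159 159 158 123  84  81  81
  85 118 121 121 121 120 121 121 121 121 120 121 120 121 120 120 120 120
 118  84 141 197 188 157 154 153 154 156 158 158 157 156 157 152 115 118
 118 117 117 116]
[72.7 -0.7 -0. ] [ 0.43880846 -0.33384007  0.17148949]
```

Call:
arm_command(moves=[[35,24,0,0,0,0,0],[35,50,-0.5,20,0,0,0],[35,72,-0.5,50,0,0,0],[35,72,-0.5,80,0,0,0],[35,72,-0.5,100,0,0,0],[35,72,-0.5,100,0,0,0],[35,72,-0.5,100,0,0,0],[35,72,-0.5,100,0,0,0]])

```text
clock: 8.85
tool_pos: [0.4675, -0.2695, 0.0726]
orientation: [[0.402, 0.916, 0.002], [0.916, -0.402, -0.001], [-0.001, 0.002, -1.0]]
ft_force: [-1.3, -0.4, -1.9]
gripper_width: 0.0432
grip_force: 61.6
```

Run:
```python
from h import *
s=robot.read_state(); print(s['tool_pos'],s['ft_force'],totool(s,(.4673,-.2669,.07)),s['qvel'].round(1))
```

```text
[ 0.46749462 -0.26950092  0.0726212 ] [-1.32817798 -0.37633422 -1.94335601] [ 2.3 -1.2  2.6] [ 0.1 -0.  -0.   0.3  0.1  0.   0. ]
```

Call:
arm_command(moves=[[35,1.8,-1.0,0,0,0,0],[35,1.8,-1.0,0,0,0,0],[35,1.8,-1.0,2,0,0,0],[35,1.8,-1.0,2,0,0,0],[35,1.8,-1.0,2,0,0,0]])

```text
clock: 9.48
tool_pos: [0.4664, -0.267, 0.0692]
orientation: [[0.402, 0.916, -0.0], [0.916, -0.402, 0.0], [0.0, -0.0, -1.0]]
ft_force: [-0.3, 0.4, -2.4]
gripper_width: 0.043
grip_force: 61.6
```

Run:
```python
from h import *
s=robot.read_state(); print(s['tool_pos'],s['ft_force'],totool(s,(.4673,-.2669,.064)),s['qvel'].round(1))
```

```text
[ 0.46637817 -0.26704874  0.0691936 ] [-0.33626755  0.40433151 -2.436706  ] [0.5 0.8 5.2] [ 0.  -0.1 -0.1 -0.  -0.1  0.1 -0.1]
```

Call:
arm_command(moves=[[35,0,0.8,0,0,0,0],[35,0,0.8,2,0,0,0],[35,0,0.8,4,0,0,0],[35,0,0.8,6,0,0,0],[35,0,0.8,8,0,0,0],[35,0,0.8,9,0,0,0],[35,0,0.8,9,0,0,0]])

```text
clock: 10.35
tool_pos: [0.4671, -0.2673, 0.0602]
orientation: [[0.402, 0.916, -0.0], [0.916, -0.402, 0.0], [-0.0, -0.0, -1.0]]
ft_force: [-0.0, 0.4, -1.9]
gripper_width: 0.0433
grip_force: 61.6
```

Run:
```python
from h import *
s=robot.read_state(); print(s['tool_pos'],s['ft_force'],s['moment'],totool(s,(.4673,-.2669,.064)))
```

```text
[ 0.46711961 -0.26734352  0.06021703] [-0.01249185  0.35043838 -1.86759633] [ 0.02591678  0.04578861 -0.05173093] [ 0.5 -0.  -3.8]
```

No contact force 4 mm below the pin top, so the sleeve is over the pin. Continue down.

Call:
arm_command(moves=[[35,0,0,2,0,0,0],[35,0,0,4,0,0,0],[35,0,0,6,0,0,0],[35,0,0,7.5,0,0,0],[35,0,0,7.5,0,0,0],[35,0,0,7.5,0,0,0],[35,0,0,7.5,0,0,0]])

```text
clock: 11.22
tool_pos: [0.4672, -0.2674, 0.0529]
orientation: [[0.402, 0.916, 0.0], [0.916, -0.402, -0.0], [-0.0, 0.0, -1.0]]
ft_force: [0.1, 0.4, -2.0]
gripper_width: 0.0431
grip_force: 61.6
```

Call:
arm_command(moves=[[35,0,0,2,0,0,0],[35,0,0,3,0,0,0],[35,0,0,4,0,0,0],[35,0,0,5,0,0,0],[35,0,0,5,0,0,0],[35,0,0,5,0,0,0]])

```text
clock: 11.98
tool_pos: [0.4674, -0.2675, 0.0485]
orientation: [[0.402, 0.916, 0.0], [0.916, -0.402, -0.001], [-0.0, 0.0, -1.0]]
ft_force: [-1.6, 0.8, 5.1]
gripper_width: 0.0428
grip_force: 62.2
```

Call:
arm_command(moves=[[35,0,0,1,0,0,0],[35,0,0,2,0,0,0],[35,0,0,2.5,0,0,0],[35,0,0,2.5,0,0,0],[35,0,0,2.5,0,0,0]])

```text
clock: 12.6
tool_pos: [0.4674, -0.2675, 0.0464]
orientation: [[0.402, 0.916, 0.0], [0.916, -0.402, -0.001], [-0.001, 0.0, -1.0]]
ft_force: [-3.0, 1.5, 9.4]
gripper_width: 0.0429
grip_force: 62.6
```

Call:
arm_command(moves=[[35,0,0,0.7,0,0,0],[35,0,0,1.4,0,0,0],[35,0,0,1.4,0,0,0],[35,0,0,1.4,0,0,0],[35,0,0,1.4,0,0,0]])

```text
clock: 13.22
tool_pos: [0.4675, -0.2676, 0.0462]
orientation: [[0.402, 0.916, -0.0], [0.916, -0.402, -0.001], [-0.001, 0.0, -1.0]]
ft_force: [-5.8, 3.4, 18.1]
gripper_width: 0.0426
grip_force: 63.5
```

The push force rose to about 20 N with almost no further travel (TCP 0.0464 to 0.0462), so the seat is on its stop with the sleeve still gripped.

Run:
```python
from h import *
s=robot.read_state(); print(s['tool_pos'],s['ft_force'],s['grip_force'],s['qvel'].round(1)); print(job_done())
```

```text
[ 0.46748627 -0.26756465  0.04619746] [-5.78358375  3.40202458 18.1193348 ] 63.51277995854616 [-0.1  0.1  0.  -0.1  0.   0.1  0. ]
the job is handed in; nothing more can be done
None
```

I put the 19 mm sleeve over the pin, pressed the sprung seat down to its stop at about 20 N, and handed the job in at 13.2 s with the sleeve still gripped; no verdict came back.

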